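# Take the casserole's lid off to dry on the bat

### The arm

A 6-joint arm with a two-finger parallel gripper is mounted at the origin on the work surface. World frame = base frame: x ahead of the robot, y to its left, z up, the work surface at z = 0. Lengths are in m, angles in rad, forces in N, time in s.
With the tool pointing down it reaches from about 0.3 to 0.75 m from the base axis. Payload 8.5 kg.
Tool frame: the origin (TCP) lies midway between the tips of the shut fingers; the grasp point (between the pads) lies 19 mm behind it; z points along the fingers, y is the line along which they close (so a half turn about z gives the same grasp; the last joint's range is limited). The gripper opens to 85 mm and grips with 20 to 120 N. Pads are 22 mm wide; open, the fingers measure 114 mm over their backs; the gripper's body (76 mm by 85 mm) begins 54 mm behind the grasp point. The pads swing forward as they close: fully open they stand 13 mm farther back than shut.
Start: joints at [-1.453, 0.381, 1.297, -0, 1.464, -0.215], TCP at [0.18, -0.52, 0.231] pointing down, gripper open.
Joint ranges: [-3.11, 3.11], [-0.89, 2.33], [0.22, 2.48], [-1.42, 4.56], [0.17, 2.85], [-2.88, 2.88]. Speed limits (rad/s): [2.39, 2.39, 3.14, 3.14, 3.14, 3.14].

### API

Orientations are given as a 3x3 rotation matrix whose columns are the frame's x, y, z axes.
In Python, from rig import sensors, read_camera, order gives the robot as it stands.
- The arm moves only by the tool carry_out, never from a script. Its argument "series" is a list of rows, each an object with "gripper": the finger opening in mm, from 0 to 85.4; "travel": the shift along the world's x, y, z in mm, a list of three; "rot": the turn, a rotation vector about the world's x, y, z in rad, a list of three. A call has 1 to 20 rows; each row is the pose to reach, as a shift and turn from the pose commanded when the call began; what a row does not reach only later rows make up. A row lasts 1/10 s, in which the tool goes at most 50 mm and 8.59 degrees, less where a joint would pass 70% of its speed; a pose out of reach is approached as far as the arm can. A call with a gripper value outside its range is refused whole. The fingers move at their own pace and stop on an object; "squeeze" is the grip in N (left out, the last holds). Time passes only in rows, so rows that repeat a pose let the fingers close. It gives the time, the measured TCP pose, the force, the opening and the grip force at its end, in the units of the state.
- sensors.read_state(): the state, without advancing time (a new reading comes with each control period).
- read_camera(name): name is "scene" or "top"; returns a dict with "color" (480x640x3 uint8, blue, green, red), "fov_y" (degrees; the focal length in pixels is half the picture's height over the tangent of half this angle, whatever the lens; pixels are square), "cx", "cy" (the principal point, pixels), "k1" (the pictures are not rectified: a ray, as slopes to the right and down, at radius r is drawn at 1 + k1 r^2 times it, then the intrinsics apply), "view" (4x4, takes a point from world to camera coordinates). Camera axes: x right, y up, looking along -z (the intrinsics and any distortion apply to the point x, -y, -z); pixel columns grow to the right and rows downward; lengths in m; the calibration is good to about 2 mm. A picture is of the moment at which its call begins. There is no depth.
- order.close_job(): hands the job in; it is judged then, once.
The state is a dict: "time": time; "q": joint angles; "qd": joint speeds; "joint_torque": joint torques, N m; "ee_pos": TCP position; "orientation": TCP orientation; "wrist_force": force on the tool from outside, world axes, zero at the start; "wrist_torque": the same for the moment, N m; "opening": finger opening in m; "gripper_force": force on a finger pad.
Only numpy, scipy, OpenCV 4.12 (cv2) and the standard library are available. Lean on these libraries where they do the work, as an engineer would, in place of code of your own. Each camera call takes 0.05 s, during which the arm holds its last target. There are 200 camera calls.

### The job

The lid of the wide, low clay casserole has to dry on its own. First push the round plaster mould off the plywood bat (the round board) so that it stands flat on the table clear of the bat; then lift the casserole's lid by its knob and put it down gently, knob up, on the middle of the bat, with none of it overhanging the edge. Leave the casserole, the tall jar with its own lid and all the other things on the bench where they are, and let go at the end.

Things in the scene. Friction and masses are not known exactly. Their poses are not given: they have to be found in the camera images.
- casserole: Wide, low, round open pot of brown clay, loose on the table, about 0.85 kg. Outside diameter 170 at the rim, 140 at the foot, height 80, wall 7. Two small lugs on opposite sides, along its own x axis, reach 107 from its axis at a height of 58. Origin: centre of its underside; z up.
- lid: The casserole's loose lid, same brown clay, about 0.35 kg (varies). Origin: centre of its underside, z up through the knob. From the origin up: round spigot of diameter 142 from 0 to 8 that hangs inside the rim with 7 play all round, flat disc of diameter 168 from 8 to 16 that lies on the rim, knob on the axis: neck of diameter 22 from 16 to 28, round head of diameter 36 from 28 to 46 (top). Laid on a flat surface it stands on its spigot.
- bat: Round plywood board, diameter 230, thickness 10, lying on the table and stuck fast. Origin: centre of its underside (table height), so its top is 10 above.
- mould: Solid white plaster hump mould, loose, about 0.5 kg (varies), standing on the bat at the start. Round, diameter 110 (too wide for a gripper), upright side to 35 high, then a low dome up to 51. Origin: centre of its underside, z up. It slides when pushed low on its side and drops 10 over the bat's edge onto the table. Straight to +y of where it stands the table is free, over its whole width, up to 300 from the bat's centre.
- jar: Tall jar of the same brown clay, loose, diameter 114 at the belly, 100 at the rim, 125 high without its lid. Stands beside the casserole, on either side of it. Not to be disturbed. Origin: centre of its underside.
- jar_lid: The tall jar's lid, diameter 98, with the same knob as the casserole's lid; it stays on the jar (knob top 171 above the table). Origin: centre of its underside, z up.
- glaze_pot: Closed white glaze pot with a black cap, diameter 72, height 75, standing beyond the bat. Not to be disturbed. Origin: centre of its underside.
- finial: Small turned clay finial, diameter 30, height 44, standing. Not to be disturbed. Origin: centre of its underside.
- rib: Flat wooden rib, 100 x 45 x 7, lying on the table. Not to be disturbed. Origin: centre of its underside.
- trimmer: Loop trimming tool lying on the table, 162 long along its x axis, 12 thick, wooden handle and steel loop. Not to be disturbed. Origin: on its underside, 90 from the handle's end.
There are look-alikes about, which are no part of the job. Several things have the shape of the bat; the one meant has the colours described above. What is shaped like the casserole but blue is not meant.

How it is judged:
By the outcome, as a careful person would: the job done as asked, in the order asked, and still so for the second after the job is handed in, with the robot touching nothing.
It also fails if it takes over 72 s, if anything falls off the work surface, if the arm or the gripper's body presses on something with over 40 N, if the wrist force passes 120 N, or if a joint passes its speed limit or range.

## Working session

There is one attempt and no reset: what is moved stays moved. The work goes in short steps, Python scripts to look and compute and a tool call to move; the robot and the scene stay as the last step left them, time stands still between calls to the robot, and variables do not carry over. Pictures are saved under pics/ and viewed, at most 10 in all, crops included, and the job is handed in when it is done.

Besides the shell and the picture viewer there is one more tool, called after "Call:" in YAML: its name, and indented under it one key for each argument. carry_out: Moves the arm, as the interface text tells. Its arguments: {"type":"object","properties":{"series":{"type":"array","items":{"type":"object","properties":{"gripper":{"type":"number"},"travel":{"type":"array","items":{"type":"number"}},"rot":{"type":"array","items":{"type":"number"}}}}},"squeeze":{"type":"number"}},"required":["series"]}

```bash
mkdir -p pics
cat > h.py <<'E'
import numpy as np, cv2
from rig import sensors, read_camera, order
def cam(n):
    c=read_camera(n); c['f']=240/np.tan(np.radians(c['fov_y'])/2); return c
def ray(c,u,v):
    K=np.array([[c['f'],0,c['cx']],[0,c['f'],c['cy']],[0,0,1.]])
    p=cv2.undistortPoints(np.array([[[u,v]]],float),K,np.array([c['k1'],0,0,0,0.]))[0,0]
    V=np.array(c['view']);R=V[:3,:3];t=V[:3,3]
    return -R.T@t, R.T@np.array([p[0],-p[1],-1])
def at(c,u,v,z):
    o,d=ray(c,u,v); return o+d*(z-o[2])/d[2]
def pix(c,P):
    V=np.array(c['view']);p=V[:3,:3]@np.array(P)+V[:3,3]
    a=np.array([p[0],-p[1]])/-p[2]; a=a*(1+c['k1']*(a@a)); return a*c['f']+[c['cx'],c['cy']]
E
python3 - <<'E'
from h import *
for n in('scene','top'):
    c=cam(n);cv2.imwrite(f'pics/{n}0.png',c['color']);o,_=ray(c,320,240);print(n,o,c['f'],c['k1'],at(c,320,240,0))
print(sensors.read_state())
E
```

```text
scene [1.36324321 0.00341254 1.06911277] 461.2914222157234 -0.08422168647323994 [ 0.39358989 -0.02511255  0.        ]
top [ 0.12117672 -0.01319432  2.09720139] 573.2917574757349 -0.12798890278175873 [ 0.50837233 -0.00572977  0.        ]
{'time': 0.1, 'q': array([-1.45327462e+00,  3.81175068e-01,  1.29815144e+00,  1.53901284e-06,
        1.46357945e+00, -2.15274711e-01]), 'qd': array([ 3.30989920e-04, -4.53751224e-04, -6.24700143e-04, -3.16176154e-04,
       -8.48364878e-04,  8.69889751e-05]), 'joint_torque': array([ 2.54636805e-03, -4.49223912e+01, -2.31658763e+01, -2.28805739e-04,
        3.68325229e-03, -1.58211031e-05]), 'ee_pos': array([ 0.17965958, -0.51956703,  0.23075988]), 'orientation': array([[ 9.45132562e-01,  3.26687033e-01, -1.52467221e-04],
       [ 3.26686947e-01, -9.45131704e-01,  1.30442583e-03],
       [ 2.82037402e-04, -1.28266438e-03, -9.99999138e-01]]), 'wrist_force': array([ 0.98671618, -0.19822194, -0.37670966]), 'wrist_torque': array([-0.02868523, -0.04455482,  0.00196268]), 'gripper_force': 0.0, 'opening': 0.08515786508321159}
```

View pics/scene0.png

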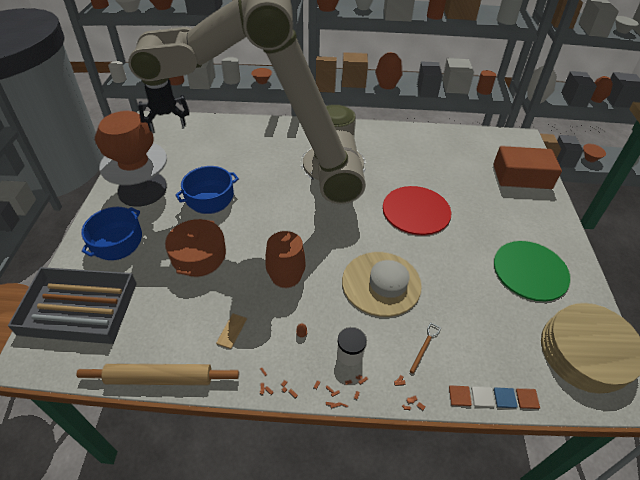

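View pics/top0.png

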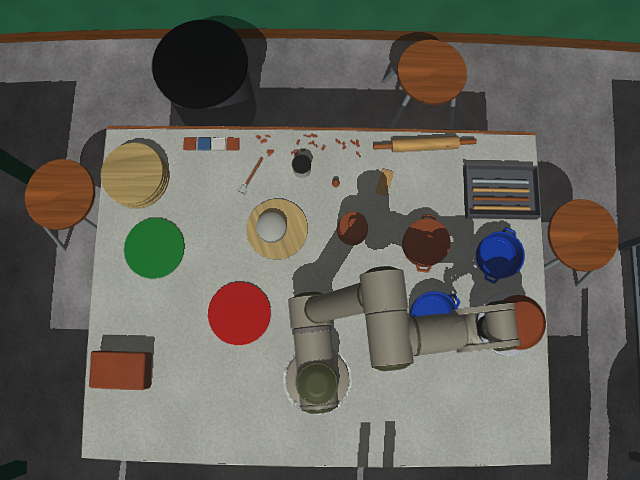

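The scene view shows the plywood bat with the white mould at (382,283), the casserole at (195,247), the jar at (285,258), the glaze pot at (351,350), the finial at (301,330), the rib at (231,331) and the trimmer at (425,350).

Look-alikes:
- **Bat:** red disc (417,210), green disc (532,270), stack of boards (592,345) and the grey stand (140,175). I choose the plywood bat at (382,283).
- **Casserole:** blue pots (112,233) and (208,188). I choose the brown one at (195,247).
- **Knob:** the jar's lid knob (285,240). I choose the one on the low, wide pot.

Run:
```python
from h import *
s=cam('scene');t=cam('top')
a=cv2.resize(s['color'][195:325,150:450],None,fx=2.6,fy=2.6,interpolation=cv2.INTER_CUBIC)[:,:780]
b=cv2.resize(t['color'][185:285,240:460],None,fx=2.5,fy=2.5,interpolation=cv2.INTER_CUBIC)
im=np.zeros((590,780,3),np.uint8);im[:a.shape[0]]=a;im[338:588,:550]=b
cv2.imwrite('pics/crop.png',im)
def blobs(c,m,z,nm):
    m=cv2.morphologyEx(m.astype(np.uint8),cv2.MORPH_CLOSE,np.ones((3,3)))
    n,l,st,ce=cv2.connectedComponentsWithStats(m)
    for i in range(1,n):
        if st[i,4]>60:
            x,y,w,h,A=st[i]; print(nm,ce[i].round(1),st[i],at(c,*ce[i],z).round(3))
for c,nm in((s,'scene'),(t,'top')):
    h=cv2.cvtColor(c['color'],cv2.COLOR_BGR2HSV);H,S,V=[h[...,i].astype(int) for i in range(3)]
    roi=np.zeros_like(H,bool)
    if nm=='top': roi[150:290,180:470]=1
    else: roi[195:390,150:450]=1
    blobs(c,roi&(H<12)&(S>110)&(V>35),.08,nm+' brown@80')
    blobs(c,roi&(H>=13)&(H<28)&(S>70)&(V>90),.01,nm+' wood@10')
```

```text
scene brown@80 [416.9 212.9] [ 383  195   67   40 2288] [0.332 0.269 0.08 ]
scene brown@80 [195.7 247.2] [ 166  219   60   57 2715] [ 0.52  -0.376  0.08 ]
scene brown@80 [284.9 258.4] [ 266  231   39   57 1826] [ 0.543 -0.117  0.08 ]
scene brown@80 [301.4 330.1] [296 324  11  13 114] [ 0.769 -0.053  0.08 ]
scene brown@80 [399.5 380.8] [394 375  11  10  69] [0.888 0.182 0.08 ]
scene wood@10 [377.1 285. ] [ 342  252   79   64 2473] [0.564 0.147 0.01 ]
scene wood@10 [224.8 337.3] [216 320  17  28 206] [ 0.763 -0.254  0.01 ]
scene wood@10 [420.5 352.8] [410 336  21  36 142] [0.774 0.253 0.01 ]
scene wood@10 [186.4 371.6] [ 150  364   88   17 1117] [ 0.867 -0.332  0.01 ]
top brown@80 [352.2 228. ] [337 212  31  33 800] [ 0.539 -0.121  0.08 ]
top brown@80 [425.8 242.1] [ 402  214   48   58 1881] [ 0.491 -0.386  0.08 ]
top brown@80 [239.3 286.3] [219 282  41   8 230] [0.324 0.277 0.08 ]
top wood@10 [387.7 176.1] [382 169  12  21 107] [ 0.757 -0.259  0.01 ]
top wood@10 [278.7 230.1] [ 246  199   62   60 2053] [0.542 0.148 0.01 ]
```

View pics/crop.png

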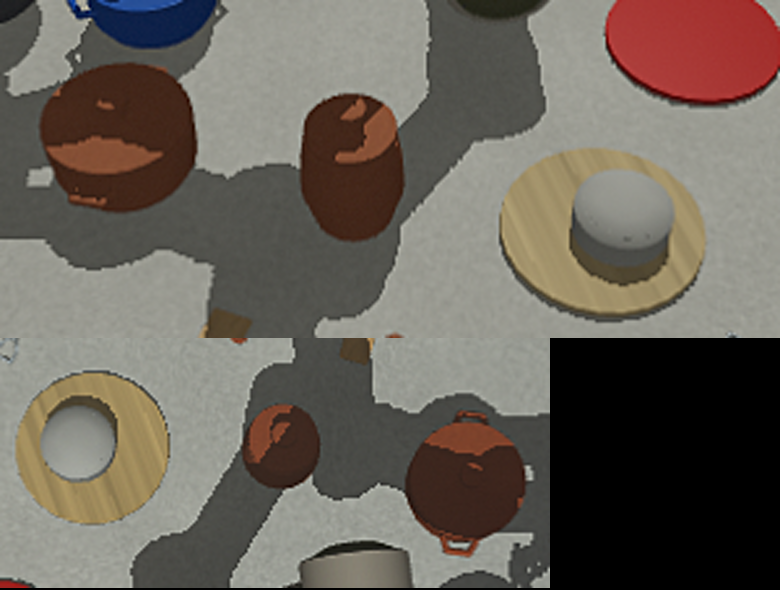

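The crop confirms the choice. The low, wide brown pot with lugs carries a lid whose knob is near top (429,238), the tall jar is separate, and the white mould stands on the plywood bat. Next I measure centres from the silhouettes.

```bash
cat > m.py <<'E'
from h import *
from scipy.optimize import least_squares
def circ(c,m,z,nm,R=None):
    m=m.astype(np.uint8)
    n,l,st,_=cv2.connectedComponentsWithStats(m); i=1+st[1:,4].argmax()
    k=max(cv2.findContours((l==i).astype(np.uint8),cv2.RETR_EXTERNAL,cv2.CHAIN_APPROX_NONE)[0],key=len)
    k=cv2.convexHull(k)[:,0].astype(float)
    P=np.array([at(c,u,v,z)[:2] for u,v in k])
    f=least_squares(lambda p:np.hypot(*(P-p[:2]).T)-p[2],[*P.mean(0),.08],loss='soft_l1',f_scale=.003)
    print(nm,'center',f.x[:2].round(4),'R',f.x[2].round(4),'res',np.abs(f.fun).mean().round(4)); return f.x
def hsv(c): return [x.astype(int) for x in cv2.split(cv2.cvtColor(c['color'],cv2.COLOR_BGR2HSV))]
def box(x0,y0,x1,y1):
    r=np.zeros((480,640),bool); r[y0:y1,x0:x1]=1; return r
E
python3 - <<'E'
from m import *
s=cam('scene');t=cam('top')
for c,nm,b,p in((s,'scene',box(335,240,430,325),box(160,210,235,262)),(t,'top',box(240,190,315,265),box(395,205,460,280))):
    H,S,V=hsv(c)
    wood=b&(H>=10)&(H<30)&(S>60)&(V>40)
    x=circ(c,wood,.01,nm+' bat')
    inside=cv2.fillConvexPoly(np.zeros((480,640),np.uint8),cv2.convexHull(np.argwhere(wood)[:,::-1].astype(np.int32)),1)>0
    white=cv2.morphologyEx((inside&(S<45)).astype(np.uint8),cv2.MORPH_OPEN,np.ones((3,3)))
    circ(c,white,.045,nm+' mould@45')
    br=p&(H<12)&(S>110)&(V>35)
    br=cv2.morphologyEx(br.astype(np.uint8),cv2.MORPH_OPEN,np.ones((11,11)))
    circ(c,br,.088,nm+' lid@88')
# knob by two views: lit highlights of head
o1,d1=ray(s,150+104/2.6,195+104/2.6)
print('knob guess scene',at(s,190,235,.112),'top',at(t,429.5,237.5,.112))
E
```

```text
scene bat center [0.5531 0.1595] R 0.1149 res 0.0006
scene mould@45 center [0.5624 0.1761] R 0.0617 res 0.0032
scene lid@88 center [ 0.5059 -0.3815] R 0.0887 res 0.0058
top bat center [0.548  0.1562] R 0.1143 res 0.0002
top mould@45 center [0.5468 0.1741] R 0.0558 res 0.0009
top lid@88 center [ 0.4907 -0.3856] R 0.0859 res 0.0021
knob guess scene [ 0.50293717 -0.39066023  0.112     ] top [ 0.50192569 -0.39410505  0.112     ]
```

Call:
carry_out:
  series:
    - {"gripper":85,"travel":[40,40,0],"rot":[0,0,0.1]}
    - {"gripper":85,"travel":[369,610,0],"rot":[0,0,1.237]}
    - {"gripper":85,"travel":[369,610,0],"rot":[0,0,1.237]}
    - {"gripper":85,"travel":[369,610,0],"rot":[0,0,1.237]}
    - {"gripper":85,"travel":[369,610,0],"rot":[0,0,1.237]}
    - {"gripper":85,"travel":[369,610,0],"rot":[0,0,1.237]}
    - {"gripper":85,"travel":[369,610,0],"rot":[0,0,1.237]}
    - {"gripper":85,"travel":[369,610,0],"rot":[0,0,1.237]}
    - {"gripper":85,"travel":[369,610,0],"rot":[0,0,1.237]}
    - {"gripper":85,"travel":[369,610,0],"rot":[0,0,1.237]}
    - {"gripper":85,"travel":[369,610,0],"rot":[0,0,1.237]}
    - {"gripper":85,"travel":[369,610,0],"rot":[0,0,1.237]}
    - {"gripper":85,"travel":[369,610,0],"rot":[0,0,1.237]}
    - {"gripper":85,"travel":[369,610,0],"rot":[0,0,1.237]}
    - {"gripper":85,"travel":[369,610,0],"rot":[0,0,1.237]}
    - {"gripper":85,"travel":[369,610,0],"rot":[0,0,1.237]}
    - {"gripper":85,"travel":[369,610,0],"rot":[0,0,1.237]}
    - {"gripper":85,"travel":[369,610,0],"rot":[0,0,1.237]}
    - {"gripper":85,"travel":[369,610,0],"rot":[0,0,1.237]}
    - {"gripper":85,"travel":[369,610,0],"rot":[0,0,1.237]}

```text
time: 2.3
ee_pos: [0.5485, 0.0893, 0.2316]
orientation: [[0.002, 1.0, 0.0], [1.0, -0.002, -0.0], [-0.0, 0.0, -1.0]]
wrist_force: [0.5, -0.1, 0.0]
opening: 0.0854
gripper_force: 0.0
```

Run:
```python
from m import *
s=cam('scene');t=cam('top')
for c,nm,p in((s,'scene',box(155,200,240,262)),(t,'top',box(390,200,465,285))):
    H,S,V=hsv(c)
    br=p&(H<12)&(S>110)&(V>35)
    br=cv2.morphologyEx(br.astype(np.uint8),cv2.MORPH_OPEN,cv2.getStructuringElement(2,(15,15)))
    circ(c,br,.088,nm+' lid@88')
a=cv2.resize(s['color'][205:285,150:260],None,fx=5,fy=5,interpolation=cv2.INTER_CUBIC)[:290]
b=cv2.resize(t['color'][205:265,385:495],None,fx=5,fy=5,interpolation=cv2.INTER_CUBIC)
im=np.vstack([a,b]);cv2.imwrite('pics/lid.png',im)
print(pix(t,[.549,.174,.061]),pix(s,[.549,.174,.061]))
```

```text
scene lid@88 center [ 0.5046 -0.3764] R 0.0902 res 0.006
top lid@88 center [ 0.4899 -0.3862] R 0.0845 res 0.0022
[270.64953329 225.27164334] [388.55874166 270.24393056]
```

View pics/lid.png

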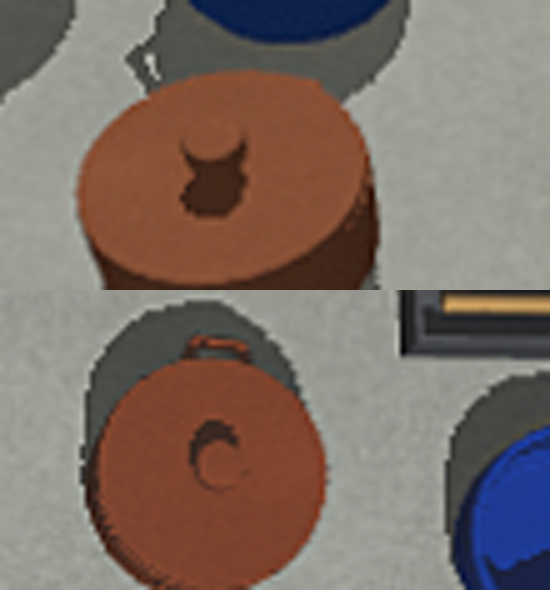

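Call:
carry_out:
  series:
    - {"gripper":85,"travel":[0,3,-50]}
    - {"gripper":85,"travel":[0,3,-100]}
    - {"gripper":85,"travel":[0,3,-150]}
    - {"gripper":85,"travel":[0,3,-190]}
    - {"gripper":85,"travel":[0,3,-210]}
    - {"gripper":85,"travel":[0,3,-223]}
    - {"gripper":85,"travel":[0,3,-223]}
    - {"gripper":85,"travel":[0,3,-223]}

```text
validation failed for argument at $.se...
```

The lid is clear in full light: its knob head centre is near top (429,240) and scene (192.7,232), and the disc fits a circle. The move was refused because its rows need "rot", so I resend it.

Call:
carry_out:
  series:
    - {"gripper":85,"travel":[0,3,-50],"rot":[0,0,0]}
    - {"gripper":85,"travel":[0,3,-100],"rot":[0,0,0]}
    - {"gripper":85,"travel":[0,3,-150],"rot":[0,0,0]}
    - {"gripper":85,"travel":[0,3,-190],"rot":[0,0,0]}
    - {"gripper":85,"travel":[0,3,-210],"rot":[0,0,0]}
    - {"gripper":85,"travel":[0,3,-223],"rot":[0,0,0]}
    - {"gripper":85,"travel":[0,3,-223],"rot":[0,0,0]}
    - {"gripper":85,"travel":[0,3,-223],"rot":[0,0,0]}

```text
time: 3.2
ee_pos: [0.5493, 0.0931, 0.0093]
orientation: [[0.001, 1.0, 0.002], [1.0, -0.001, -0.0], [-0.0, 0.002, -1.0]]
wrist_force: [1.0, -0.7, 0.1]
opening: 0.0846
gripper_force: 0.0
```

Run:
```python
from h import *
s=cam('scene');t=cam('top')
print(at(t,429,240.2,.118),at(s,192.7,232,.118))
im=cv2.resize(s['color'][215:325,310:460],None,fx=4,fy=4,interpolation=cv2.INTER_CUBIC);cv2.imwrite('pics/push0.png',im)
```

```text
[ 0.49104272 -0.39095086  0.118     ] [ 0.49635918 -0.38331472  0.118     ]
```

View pics/push0.png

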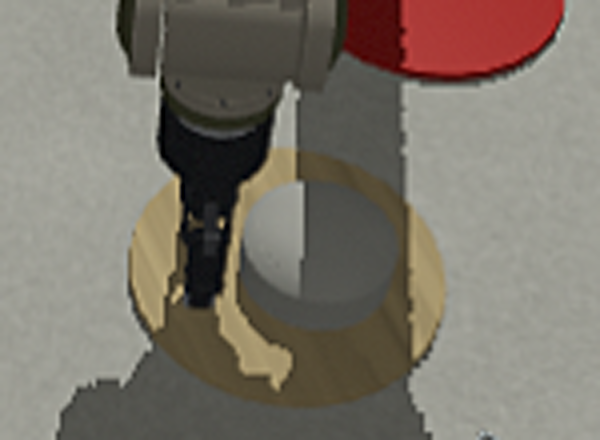

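The gripper straddles the mould's -y side (crop (205,290)) with the mould at crop (320,255), so I push along +y.

Call:
carry_out:
  series:
    - {"gripper":85,"travel":[0,12,0],"rot":[0,0,0]}
    - {"gripper":85,"travel":[0,22,0],"rot":[0,0,0]}
    - {"gripper":85,"travel":[0,30,0],"rot":[0,0,0]}
    - {"gripper":85,"travel":[0,38,0],"rot":[0,0,0]}
    - {"gripper":85,"travel":[0,48,0],"rot":[0,0,0]}
    - {"gripper":85,"travel":[0,58,0],"rot":[0,0,0]}
    - {"gripper":85,"travel":[0,68,0],"rot":[0,0,0]}
    - {"gripper":85,"travel":[0,78,0],"rot":[0,0,0]}
    - {"gripper":85,"travel":[0,88,0],"rot":[0,0,0]}
    - {"gripper":85,"travel":[0,98,0],"rot":[0,0,0]}
    - {"gripper":85,"travel":[0,106,0],"rot":[0,0,0]}
    - {"gripper":85,"travel":[0,114,0],"rot":[0,0,0]}
    - {"gripper":85,"travel":[0,122,0],"rot":[0,0,0]}
    - {"gripper":85,"travel":[0,130,0],"rot":[0,0,0]}
    - {"gripper":85,"travel":[0,138,0],"rot":[0,0,0]}
    - {"gripper":85,"travel":[0,146,0],"rot":[0,0,0]}

```text
time: 4.9
ee_pos: [0.5489, 0.2396, 0.0087]
orientation: [[0.001, 1.0, 0.001], [1.0, -0.001, -0.0], [-0.0, 0.001, -1.0]]
wrist_force: [-1.1, -7.4, 6.9]
opening: 0.0851
gripper_force: 4.7
```

Call:
carry_out:
  series:
    - {"gripper":85,"travel":[0,8,0],"rot":[0,0,0]}
    - {"gripper":85,"travel":[0,16,0],"rot":[0,0,0]}
    - {"gripper":85,"travel":[0,24,0],"rot":[0,0,0]}
    - {"gripper":85,"travel":[0,32,0],"rot":[0,0,0]}
    - {"gripper":85,"travel":[0,40,0],"rot":[0,0,0]}
    - {"gripper":85,"travel":[0,48,0],"rot":[0,0,0]}
    - {"gripper":85,"travel":[0,55,0],"rot":[0,0,0]}
    - {"gripper":85,"travel":[0,61,0],"rot":[0,0,0]}
    - {"gripper":85,"travel":[0,66,0],"rot":[0,0,0]}
    - {"gripper":85,"travel":[0,70,0],"rot":[0,0,0]}
    - {"gripper":85,"travel":[0,70,0],"rot":[0,0,0]}
    - {"gripper":85,"travel":[0,60,0],"rot":[0,0,0]}
    - {"gripper":85,"travel":[0,40,0],"rot":[0,0,0]}
    - {"gripper":85,"travel":[0,10,10],"rot":[0,0,0]}
    - {"gripper":85,"travel":[0,0,50],"rot":[0,0,0]}
    - {"gripper":85,"travel":[0,-30,100],"rot":[0,0,0]}
    - {"gripper":85,"travel":[0,-70,150],"rot":[0,0,0]}
    - {"gripper":85,"travel":[0,-110,200],"rot":[0,0,0]}
    - {"gripper":85,"travel":[0,-160,221],"rot":[0,0,0]}
    - {"gripper":85,"travel":[0,-210,221],"rot":[0,0,0]}

```text
time: 6.9
ee_pos: [0.549, 0.0604, 0.224]
orientation: [[0.0, 1.0, 0.006], [1.0, -0.0, -0.0], [-0.0, 0.006, -1.0]]
wrist_force: [0.9, -0.8, -0.8]
opening: 0.0849
gripper_force: 0.0
```

Run:
```python
from m import *
s=cam('scene');t=cam('top')
im=np.hstack([cv2.resize(s['color'][215:325,330:490],None,fx=2.5,fy=2.5),cv2.resize(t['color'][175:285,180:340],None,fx=2.5,fy=2.5)]);cv2.imwrite('pics/push1.png',im)
H,S,V=hsv(s);print(pix(s,[.549,.36,.03]),pix(t,[.549,.36,.03]))
```

```text
[452.17206367 280.50762301] [221.14659717 226.34558612]
```

View pics/push1.png

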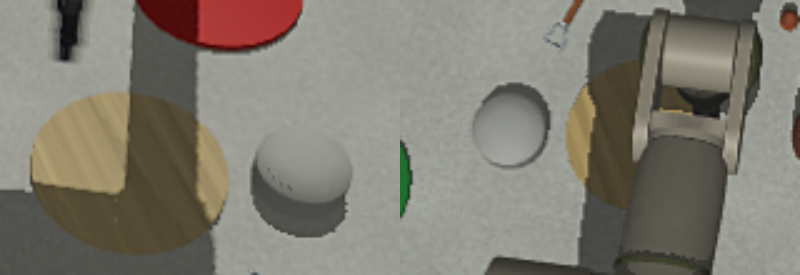

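The mould stands flat on the table at about (0.55, 0.36), with a gap of about 25 mm to the bat (scene crop: bat edge at 228, mould edge at 252). Next I go above the lid knob.

Call:
carry_out:
  series:
    - {"gripper":85,"travel":[-5,-40,0],"rot":[0,0,0]}
    - {"gripper":85,"travel":[-55,-416,0],"rot":[0,0,0]}
    - {"gripper":85,"travel":[-55,-416,0],"rot":[0,0,0]}
    - {"gripper":85,"travel":[-55,-416,0],"rot":[0,0,0]}
    - {"gripper":85,"travel":[-55,-416,0],"rot":[0,0,0]}
    - {"gripper":85,"travel":[-55,-416,0],"rot":[0,0,0]}
    - {"gripper":85,"travel":[-55,-416,0],"rot":[0,0,0]}
    - {"gripper":85,"travel":[-55,-416,0],"rot":[0,0,0]}
    - {"gripper":85,"travel":[-55,-416,0],"rot":[0,0,0]}
    - {"gripper":85,"travel":[-55,-416,0],"rot":[0,0,0]}
    - {"gripper":85,"travel":[-55,-416,0],"rot":[0,0,0]}
    - {"gripper":85,"travel":[-55,-416,0],"rot":[0,0,0]}
    - {"gripper":85,"travel":[-55,-416,0],"rot":[0,0,0]}
    - {"gripper":85,"travel":[-55,-416,0],"rot":[0,0,0]}
    - {"gripper":85,"travel":[-55,-416,0],"rot":[0,0,0]}

```text
time: 8.5
ee_pos: [0.4939, -0.3533, 0.2209]
orientation: [[0.0, 1.0, 0.0], [1.0, -0.0, -0.0], [-0.0, 0.0, -1.0]]
wrist_force: [-0.3, -0.1, -0.4]
opening: 0.0853
gripper_force: 0.0
```

Call:
carry_out:
  series:
    - {"gripper":85,"travel":[0,0,-40],"rot":[0,0,0]}
    - {"gripper":85,"travel":[0,0,-70],"rot":[0,0,0]}
    - {"gripper":85,"travel":[0,0,-85],"rot":[0,0,0]}
    - {"gripper":85,"travel":[0,0,-85],"rot":[0,0,0]}
    - {"gripper":85,"travel":[0,0,-85],"rot":[0,0,0]}

```text
time: 9.0
ee_pos: [0.494, -0.354, 0.1365]
orientation: [[0.001, 1.0, 0.001], [1.0, -0.001, -0.001], [-0.001, 0.001, -1.0]]
wrist_force: [0.4, -0.5, 0.6]
opening: 0.0848
gripper_force: 0.0
```

Run:
```python
from m import *
s=cam('scene');t=cam('top')
p=sensors.read_state()['ee_pos'];print(p,pix(s,p),pix(t,p))
im=cv2.resize(s['color'][185:285,130:270],None,fx=5,fy=5,interpolation=cv2.INTER_CUBIC);cv2.imwrite('pics/over.png',im)
```

```text
[ 0.49416706 -0.35429364  0.13713815] [201.78066838 227.30140284] [419.60756105 238.19326712]
```

View pics/over.png

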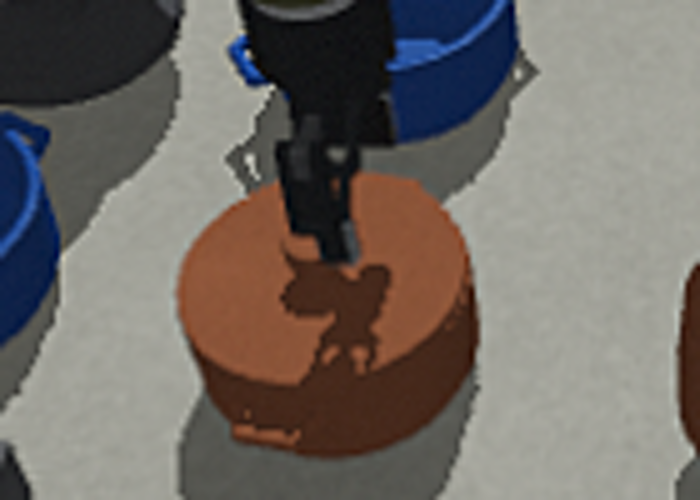

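The fingers stand about 33 mm to the +y side of the knob (knob left edge near crop (290,245), fingers at (325,225)), because the last move was cut short by the speed limit. I shift sideways, go down and look at the forces.

Call:
carry_out:
  series:
    - {"gripper":85,"travel":[0,-20,5],"rot":[0,0,0]}
    - {"gripper":85,"travel":[0,-33,5],"rot":[0,0,0]}
    - {"gripper":85,"travel":[0,-33,0],"rot":[0,0,0]}
    - {"gripper":85,"travel":[0,-33,-15],"rot":[0,0,0]}
    - {"gripper":85,"travel":[0,-33,-30],"rot":[0,0,0]}
    - {"gripper":85,"travel":[0,-33,-40],"rot":[0,0,0]}
    - {"gripper":85,"travel":[0,-33,-45],"rot":[0,0,0]}
    - {"gripper":85,"travel":[0,-33,-45],"rot":[0,0,0]}
    - {"gripper":85,"travel":[0,-33,-45],"rot":[0,0,0]}

```text
time: 10.0
ee_pos: [0.4939, -0.387, 0.0912]
orientation: [[0.001, 1.0, 0.001], [1.0, -0.001, -0.001], [-0.001, 0.001, -1.0]]
wrist_force: [0.6, 0.5, -1.0]
opening: 0.0848
gripper_force: 0.0
```

Run:
```python
from m import *
s=cam('scene');t=cam('top')
im=cv2.resize(s['color'][185:285,130:270],None,fx=5,fy=5,interpolation=cv2.INTER_CUBIC);cv2.imwrite('pics/grasp.png',im)
```

```text
(no output)
```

View pics/grasp.png

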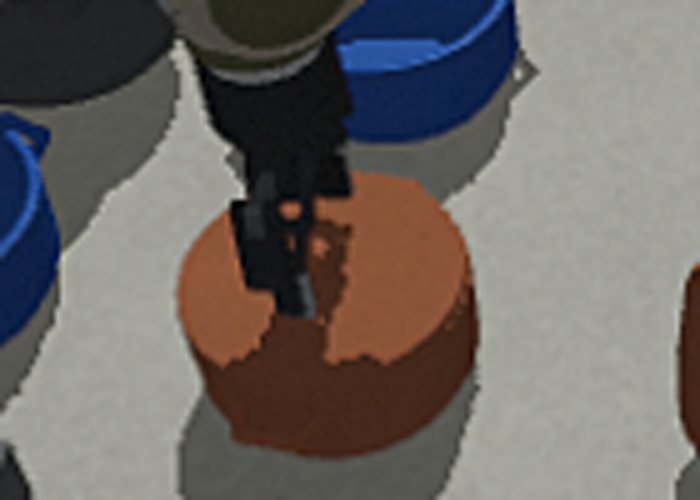

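The fingers straddle the knob (crop (290,260)) without touching the lid, and the force is about zero. I close on the knob and lift a little.

Call:
carry_out:
  squeeze: 50
  series:
    - {"gripper":60,"travel":[0,0,0],"rot":[0,0,0]}
    - {"gripper":45,"travel":[0,0,0],"rot":[0,0,0]}
    - {"gripper":38,"travel":[0,0,0],"rot":[0,0,0]}
    - {"gripper":20,"travel":[0,0,0],"rot":[0,0,0]}
    - {"gripper":20,"travel":[0,0,0],"rot":[0,0,0]}
    - {"gripper":20,"travel":[0,0,0],"rot":[0,0,0]}
    - {"gripper":20,"travel":[0,0,0],"rot":[0,0,0]}
    - {"gripper":20,"travel":[0,0,0],"rot":[0,0,0]}

```text
time: 10.9
ee_pos: [0.4939, -0.387, 0.0911]
orientation: [[0.001, 1.0, 0.001], [1.0, -0.001, -0.0], [-0.0, 0.001, -1.0]]
wrist_force: [0.6, 1.1, 6.8]
opening: 0.0344
gripper_force: 49.7
```

Call:
carry_out:
  series:
    - {"gripper":20,"travel":[0,0,2],"rot":[0,0,0]}
    - {"gripper":20,"travel":[0,0,5],"rot":[0,0,0]}
    - {"gripper":20,"travel":[0,0,8],"rot":[0,0,0]}
    - {"gripper":20,"travel":[0,0,12],"rot":[0,0,0]}
    - {"gripper":20,"travel":[0,0,16],"rot":[0,0,0]}
    - {"gripper":20,"travel":[0,0,20],"rot":[0,0,0]}
    - {"gripper":20,"travel":[0,0,20],"rot":[0,0,0]}
    - {"gripper":20,"travel":[0,0,20],"rot":[0,0,0]}

```text
time: 11.7
ee_pos: [0.4936, -0.3869, 0.1108]
orientation: [[0.001, 1.0, -0.0], [1.0, -0.001, -0.0], [-0.0, -0.0, -1.0]]
wrist_force: [-0.5, -0.2, -6.0]
opening: 0.0345
gripper_force: 50.2
```

Call:
carry_out:
  series:
    - {"gripper":20,"travel":[0,0,15],"rot":[0,0,0]}
    - {"gripper":20,"travel":[0,0,40],"rot":[0,0,0]}
    - {"gripper":20,"travel":[0,0,65],"rot":[0,0,0]}
    - {"gripper":20,"travel":[0,0,90],"rot":[0,0,0]}
    - {"gripper":20,"travel":[0,0,110],"rot":[0,0,0]}
    - {"gripper":20,"travel":[0,0,125],"rot":[0,0,0]}
    - {"gripper":20,"travel":[0,0,130],"rot":[0,0,0]}
    - {"gripper":20,"travel":[1,10,130],"rot":[0,0,0]}
    - {"gripper":20,"travel":[3,30,130],"rot":[0,0,0]}
    - {"gripper":20,"travel":[6,55,130],"rot":[0,0,0]}
    - {"gripper":20,"travel":[9,85,130],"rot":[0,0,0]}
    - {"gripper":20,"travel":[12,115,130],"rot":[0,0,0]}
    - {"gripper":20,"travel":[15,145,130],"rot":[0,0,0]}
    - {"gripper":20,"travel":[18,175,130],"rot":[0,0,0]}
    - {"gripper":20,"travel":[21,205,130],"rot":[0,0,0]}
    - {"gripper":20,"travel":[24,235,130],"rot":[0,0,0]}
    - {"gripper":20,"travel":[27,265,130],"rot":[0,0,0]}
    - {"gripper":20,"travel":[30,295,130],"rot":[0,0,0]}
    - {"gripper":20,"travel":[33,325,130],"rot":[0,0,0]}
    - {"gripper":20,"travel":[36,355,130],"rot":[0,0,0]}

```text
time: 13.7
ee_pos: [0.5289, -0.0299, 0.2395]
orientation: [[0.001, 1.0, -0.002], [1.0, -0.001, 0.001], [0.001, -0.002, -1.0]]
wrist_force: [-0.1, -1.1, -4.5]
opening: 0.0345
gripper_force: 50.7
```

Call:
carry_out:
  series:
    - {"gripper":20,"travel":[3,30,0],"rot":[0,0,0]}
    - {"gripper":20,"travel":[6,60,0],"rot":[0,0,0]}
    - {"gripper":20,"travel":[9,90,0],"rot":[0,0,0]}
    - {"gripper":20,"travel":[12,120,0],"rot":[0,0,0]}
    - {"gripper":20,"travel":[15,145,0],"rot":[0,0,0]}
    - {"gripper":20,"travel":[18,170,0],"rot":[0,0,0]}
    - {"gripper":20,"travel":[20,184,0],"rot":[0,0,0]}
    - {"gripper":20,"travel":[20,190,0],"rot":[0,0,0]}
    - {"gripper":20,"travel":[20,190,-10],"rot":[0,0,0]}
    - {"gripper":20,"travel":[20,190,-40],"rot":[0,0,0]}
    - {"gripper":20,"travel":[20,190,-75],"rot":[0,0,0]}
    - {"gripper":20,"travel":[20,190,-110],"rot":[0,0,0]}
    - {"gripper":20,"travel":[20,190,-140],"rot":[0,0,0]}
    - {"gripper":20,"travel":[20,190,-155],"rot":[0,0,0]}
    - {"gripper":20,"travel":[20,190,-160],"rot":[0,0,0]}
    - {"gripper":20,"travel":[20,190,-160],"rot":[0,0,0]}
    - {"gripper":20,"travel":[20,190,-160],"rot":[0,0,0]}

```text
time: 15.4
ee_pos: [0.5502, 0.1577, 0.0816]
orientation: [[0.001, 1.0, 0.002], [1.0, -0.001, 0.0], [0.0, 0.002, -1.0]]
wrist_force: [0.4, -0.1, -4.4]
opening: 0.0341
gripper_force: 50.7
```

Run:
```python
from m import *
s=cam('scene');t=cam('top')
st=sensors.read_state();p=st['ee_pos'];print(p,st['wrist_force'],st['wrist_torque'],st['opening'])
H,S,V=hsv(s);br=box(330,180,440,330)&(H<12)&(S>110)&(V>35)
br[:,:]&=~((S>200)&(V>150))
circ(s,cv2.morphologyEx(br.astype(np.uint8),cv2.MORPH_OPEN,np.ones((5,5))),p[2]-.091+.086,'lid')
im=cv2.resize(s['color'][200:340,140:440],None,fx=2.6,fy=2.6,interpolation=cv2.INTER_CUBIC);cv2.imwrite('pics/hover.png',im)
```

```text
[0.5502122  0.15790878 0.08176622] [-0.18792372  0.63038351 -4.38108696] [-0.03502985  0.00912739 -0.00169882] 0.03445588559008365
lid center [0.554  0.1578] R 0.0827 res 0.0006
```

View pics/hover.png

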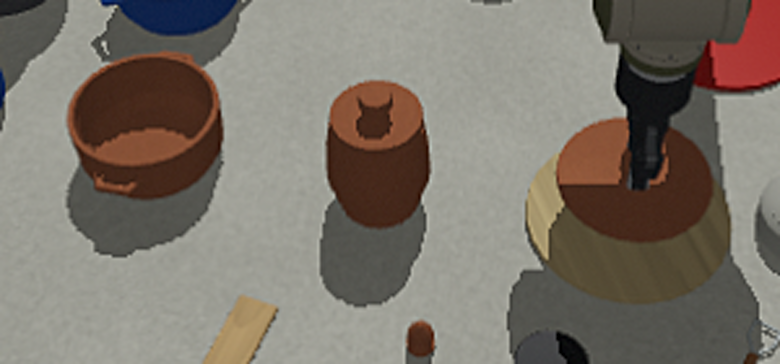

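The lid hangs level over the bat (crop (635,180)), and its fitted centre is within 2 mm of the bat's in the same view. The casserole (crop (145,125)) and the jar look undisturbed. I lower gently.

Call:
carry_out:
  series:
    - {"gripper":20,"travel":[0,0,-10],"rot":[0,0,0]}
    - {"gripper":20,"travel":[0,0,-22],"rot":[0,0,0]}
    - {"gripper":20,"travel":[0,0,-34],"rot":[0,0,0]}
    - {"gripper":20,"travel":[0,0,-42],"rot":[0,0,0]}
    - {"gripper":20,"travel":[0,0,-46],"rot":[0,0,0]}
    - {"gripper":20,"travel":[0,0,-48],"rot":[0,0,0]}
    - {"gripper":20,"travel":[0,0,-49],"rot":[0,0,0]}
    - {"gripper":20,"travel":[0,0,-50],"rot":[0,0,0]}
    - {"gripper":20,"travel":[0,0,-51],"rot":[0,0,0]}
    - {"gripper":20,"travel":[0,0,-51],"rot":[0,0,0]}
    - {"gripper":20,"travel":[0,0,-51],"rot":[0,0,0]}

```text
time: 16.6
ee_pos: [0.5497, 0.1581, 0.0298]
orientation: [[0.001, 1.0, 0.0], [1.0, -0.001, 0.0], [0.0, 0.0, -1.0]]
wrist_force: [0.2, -0.0, -5.0]
opening: 0.0343
gripper_force: 50.9
```

Call:
carry_out:
  series:
    - {"gripper":20,"travel":[0,0,-0.5],"rot":[0,0,0]}
    - {"gripper":20,"travel":[0,0,-1],"rot":[0,0,0]}
    - {"gripper":20,"travel":[0,0,-1.2],"rot":[0,0,0]}
    - {"gripper":20,"travel":[0,0,-1.2],"rot":[0,0,0]}

```text
time: 17.0
ee_pos: [0.5497, 0.1581, 0.0289]
orientation: [[0.001, 1.0, 0.0], [1.0, -0.001, 0.0], [0.0, 0.0, -1.0]]
wrist_force: [-3.4, -0.5, 2.0]
opening: 0.0346
gripper_force: 51.4
```

The lid has touched down (force from -5 to +2 N), so I release and go up.

Call:
carry_out:
  squeeze: 20
  series:
    - {"gripper":34,"travel":[0,0,-0.2],"rot":[0,0,0]}
    - {"gripper":36,"travel":[0,0,-0.2],"rot":[0,0,0]}
    - {"gripper":38,"travel":[0,0,-0.2],"rot":[0,0,0]}
    - {"gripper":42,"travel":[0,0,0],"rot":[0,0,0]}
    - {"gripper":50,"travel":[0,0,0],"rot":[0,0,0]}
    - {"gripper":65,"travel":[0,0,0],"rot":[0,0,0]}
    - {"gripper":80,"travel":[0,0,0],"rot":[0,0,0]}
    - {"gripper":80,"travel":[0,0,0],"rot":[0,0,0]}
    - {"gripper":80,"travel":[0,0,10],"rot":[0,0,0]}
    - {"gripper":80,"travel":[0,0,30],"rot":[0,0,0]}
    - {"gripper":80,"travel":[0,0,70],"rot":[0,0,0]}
    - {"gripper":80,"travel":[0,0,120],"rot":[0,0,0]}
    - {"gripper":80,"travel":[0,0,170],"rot":[0,0,0]}
    - {"gripper":80,"travel":[-40,-30,200],"rot":[0,0,0]}
    - {"gripper":80,"travel":[-80,-60,200],"rot":[0,0,0]}
    - {"gripper":80,"travel":[-120,-90,200],"rot":[0,0,0]}
    - {"gripper":80,"travel":[-120,-90,200],"rot":[0,0,0]}
    - {"gripper":80,"travel":[-120,-90,200],"rot":[0,0,0]}
    - {"gripper":80,"travel":[-120,-90,200],"rot":[0,0,0]}

```text
time: 18.9
ee_pos: [0.4305, 0.0683, 0.229]
orientation: [[0.001, 1.0, 0.001], [1.0, -0.001, 0.0], [0.0, 0.001, -1.0]]
wrist_force: [1.1, 0.4, 0.1]
opening: 0.0797
gripper_force: 0.0
```

Run:
```python
from m import *
s=cam('scene')
H,S,V=hsv(s);br=box(335,230,430,330)&(H<12)&(S>110)&(V>35)
circ(s,cv2.morphologyEx(br.astype(np.uint8),cv2.MORPH_OPEN,np.ones((5,5))),.024,'lid')
b=box(335,235,430,325)
circ(s,b&(H<30)&(S>60)&(V>40),.01,'bat')
cv2.imwrite('pics/final.png',s['color'])
st=sensors.read_state();print(st['time'],st['ee_pos'],st['wrist_force'])
```

```text
lid center [0.553  0.1581] R 0.083 res 0.0005
bat center [0.5531 0.1595] R 0.1149 res 0.0008
18.95 [0.43065125 0.06846306 0.22874797] [-0.14076525  0.29131093  0.74697604]
```

View pics/final.png

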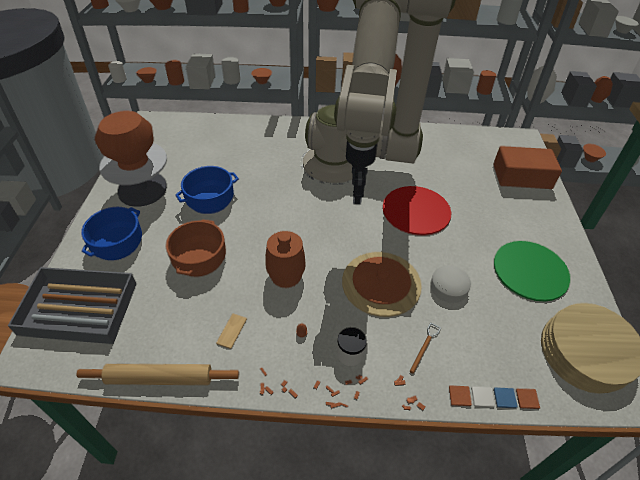

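The lid lies centred on the bat at (382,281), the mould stands clear at (451,282), and everything else is in its place. I hand the job in.

```bash
python3 -c "
from rig import order
print(order.close_job())"
```

```text
the job is handed in; nothing more can be done
None
```

The mould is off the bat and standing flat on the table, the casserole's lid sits knob up on the middle of the bat (within about 2 mm of centre), the other things look unmoved in the last picture, and the job was handed in at about 19 s.

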